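Load the cable winder and hold its guide rod at the length mark

ROBOT

A 6-joint arm with a two-finger parallel gripper is mounted at the origin on a cart in front of the work surface, level with it; the furniture and walls round the work are solid. World frame = base frame: x ahead of the robot, y to its left, z up, the work surface at z = 0. Lengths are in m, angles in degrees, forces in N, time in s.
With the tool pointing down it reaches from about 0.4 to 0.825 m from the base axis. Payload 7 kg.
Tool frame: the origin (TCP) lies on the centre line of the jaws, within the pads' length; the fingertips stand 8 mm ahead of it and the grasp point (between the pads) lies 11 mm behind it; z points along the fingers, y is the line along which they close (so a half turn about z gives the same grasp; the last joint's range is limited). The gripper opens to 88 mm and grips with 3 to 60 N. Pads are 19 mm wide; open, the fingers measure 130 mm over their backs; the gripper's body (78 mm by 193 mm) begins 47 mm behind the grasp point.
Start: joints at [-55.17, 20.546, 0.682, 0, -70.136, -16.507], TCP at [0.212, -0.641, 0.235] pointing down, gripper open.
Joint ranges: [-176.03, 176.03], [-82.01, 121.73], [-58.28, 71.71], [-173.87, 95.51], [-174.79, -0.11], [-173.66, 173.66]. Speed limits (degrees/s): [136.94, 136.94, 172.46, 180, 180, 180].

INTERFACE

Orientations are given as [roll, pitch, yaw] about the fixed x, y, z axes, in that order (R = Rz(yaw) Ry(pitch) Rx(roll)).
In Python, from plant import ctrl, vision gives the robot as it stands. The module is installed in compiled form; this text tells all that it offers.
- The arm moves only by the tool move_arm, never from a script. Its argument "moves" is one flat list of numbers, 7 for each row, row after row: the finger opening in cm, from 0 to 8.76, then the shift along the tool's x, y, z in cm, then the turn, a rotation vector about the tool's x, y, z in rad. A call has 1 to 8 rows; each row shifts and turns the commanded pose from where the row before left it, along the tool's axes as they then stand; what a row does not reach is not made up. A row lasts 1/10 s, in which the tool goes at most 50 mm and 8.59 degrees, less where a joint would pass 70% of its speed; a pose out of reach is approached as far as the arm can. A call with a gripper value outside its range is refused whole. The fingers move at their own pace and stop on an object; the grip force is fixed at half the most. Time passes only in rows, so rows that do not move let the fingers close. It gives the time, the measured TCP pose, the force, the opening and the grip force at its end, in the units of the state.
- ctrl.get_obs(): the state, without advancing time (a new reading comes with each control period).
- vision.snapshot(name): name is "side" or "top" or "wrist"; returns (picture, depth): 400x640x3 uint8, red, green, blue; 400x640 float32, m along the optical axis (not along the pixel's ray), 0 where there is no reading.
- vision.camera_model(name): a dict with "vertical_fov" (degrees; the focal length in pixels is half the picture's height over the tangent of half this angle, whatever the lens; pixels are square), "cx", "cy" (the principal point, pixels), "cam_to_world" (4x4, takes a point from camera to world coordinates). Camera axes: x right, y down, z forward; pixel columns grow to the right and rows downward; lengths in m; the calibration is good to about 2 mm. A picture is of the moment at which its call begins: read the wrist's pose just before it. camera_model takes no time and is no camera call; for the wrist camera it gives the pose at the moment of the call.
- ctrl.close_job(): hands the job in; it is judged then, once.
The state is a dict: "clock": time; "joint_pos": joint angles; "qvel": joint speeds; "tau": joint torques, N m; "tool_pos": TCP position; "orientation": TCP orientation; "force": force on the tool from outside, world axes, zero at the start; "moment": the same for the moment, N m; "opening": finger opening in m; "gripper_force": force on a finger pad.
Only numpy, scipy, OpenCV 4.12 (cv2) and the standard library are available. Lean on these libraries where they do the work, as an engineer would, in place of code of your own. Each camera call takes 0.05 s, during which the arm holds its last target. There are 200 camera calls.

TASK

Set up the cable winder: put the empty spool onto the winder's upright spindle so that it sits fully down on the turntable, and let go of it. Then take the upright handle of the sprung telescoping guide rod, pull the rod out until its side pointer is level with the blade of the length mark, and keep holding it there: the program finishes while the gripper holds the rod still against its spring. Leave the tools and other things on the table where they are.

Things in the scene. Friction and masses are not known exactly. Their poses are not given: they have to be found in the camera images.
- winder: Cable winder screwed to the table, yaw within 20 degrees: grey L-shaped base 10 mm thick. Main strip 320 (x) by 110 (y) mm centred on the origin (underside, z up); a wing with the spindle reaches to y = -150 between x = 0 and 120. Along x at y = 0 lies a sleeve (26 mm across, top z = 48) from its mouth at x = 45 to x = 152. A low scale rail (top z = 16.5) lies along x at y = 42.
- spindle_seat (a point): Centre of the upper face of the turntable (60 mm disc, 16 mm above the table) on which the spool's underside has to rest. The upright steel spindle rises from here: 12 mm thick, 46 mm tall, its top 8 mm tapered. At (60, -100, 16) mm in the winder's frame.
- guide_rod: Telescoping 12 mm rod that slides out of the sleeve along the winder's -x, at most 130 mm. An inner spring pulls it home: 3 N at home plus 0.6 N per 10 mm; let go, it springs back. Carries an upright handle and a side pointer. Origin on the rod's axis under the handle, 35 mm above the table, at home at (0, 0, 35) mm in the winder's frame; axes as the winder's.
- handle_grip (a point): Grip point on the axis of the rod's upright round black handle, 66 mm above the table. The handle is 18 mm thick, its top 84 mm above the table; it is free on all sides from 50 mm up (rail, mark and sleeve are lower).
- pointer_tip (a point): Tip of the small steel pointer that sticks out sideways (winder's +y) from the foot of the handle, 31 mm from the rod's axis, 32 mm above the table. Moves with the rod; level in the winder's x with the handle's axis.
- length_mark: Length mark: dark saddle (20x20x6 mm) clamped fast on the scale rail, with an upright steel blade 3 mm thick, top 42 mm above the table. Origin under the blade's middle, 16.5 mm above the table; axes as the winder's. It stands 60 to 110 mm (varies) towards the winder's -x from the pointer's home place. The pointer clears it by 4 mm in y; at the mark, tip and blade have the same x in the winder's frame.
- spool: Empty grey plastic spool standing loose and upright on the table, 54 mm tall, some 80 g. From below: flange 56 mm across, 4 thick; barrel 28 across up to 28; flange 56 across up to 32; round neck 32 across up to 54, to grip it by. A 17 mm hole runs right through. Origin: centre of the underside, z up along the hole.
- tape_black: Bystander, loose: black roll of insulating tape, 58x58x26 mm; origin at the centre of its underside. Leave alone.
- tape_measure: Bystander, loose: tape measure standing on its base, 33x81x61 mm; origin at the centre of its underside. Leave alone.
- marker: Bystander, loose: marker pen, 16x112x18 mm; origin at the centre of its underside. Leave alone.

How it is judged:
By the outcome, as a careful person would: the job done as asked, in the order asked, and still so for the second after the job is handed in, while the arm keeps its last pose, push and grip.
It also fails if it takes over 45 s, if anything falls off the work surface, if the arm or the gripper's body presses on something with over 40 N, if the wrist force passes 120 N, or if a joint passes its speed limit or range.

## Working session

There is one attempt and no reset: what is moved stays moved. The work goes in short steps, Python scripts to look and compute and a tool call to move; the robot and the scene stay as the last step left them, time stands still between calls to the robot, and variables do not carry over. Pictures are saved under pics/ and viewed, at most 10 in all, crops included, and the job is handed in when it is done.

Besides the shell and the picture viewer there is one more tool, called after "Call:" as name(argument=value, ...) on one line, values as JSON. move_arm: Moves the arm, as the interface text tells. Its arguments: {"type":"object","properties":{"moves":{"type":"array"}},"required":["moves"]}

```bash
mkdir -p pics; cat > h.py <<'E'
import numpy as np, cv2
from plant import ctrl, vision
from scipy.spatial.transform import Rotation as R
def snap(n):
    m=vision.camera_model(n); p,d=vision.snapshot(n); return p,d,m
def foc(m): return 200/np.tan(np.radians(m["vertical_fov"]/2))
def ray(m,u,v):
    T=np.array(m["cam_to_world"]); d=np.array([(u-m["cx"])/foc(m),(v-m["cy"])/foc(m),1.0])
    return T[:3,3],T[:3,:3]@d
def onplane(m,u,v,z):
    o,d=ray(m,u,v); return o+d*(z-o[2])/d[2]
def cloud(d,m):
    v,u=np.mgrid[:400,:640]; f=foc(m); T=np.array(m["cam_to_world"])
    P=np.stack([(u-m["cx"])/f*d,(v-m["cy"])/f*d,d],-1)@T[:3,:3].T+T[:3,3]; P[d==0]=np.nan; return P
def proj(m,p):
    T=np.array(m["cam_to_world"]); q=(np.asarray(p)-T[:3,3])@T[:3,:3]; return q[...,0]/q[...,2]*foc(m)+m["cx"], q[...,1]/q[...,2]*foc(m)+m["cy"]
def save(n,p): cv2.imwrite("pics/"+n+".png",p[:,:,::-1])
E
python3 - <<'E'
from h import *
for n in("top","side"):
    p,d,m=snap(n); save(n+"0",p); np.savez(n+"0",p=p,d=d); print(n,m,(d>0).mean())
o=ctrl.get_obs(); print(o)
E
```

```text
top {'vertical_fov': 53.85477651637451, 'cx': 316.13037671088637, 'cy': 199.93078355902338, 'cam_to_world': array([[-2.49377496e-02, -9.89303806e-01,  1.43722263e-01,
         4.12074881e-01],
       [-9.99688948e-01,  2.46298046e-02, -3.92168407e-03,
        -3.87589865e-02],
       [ 3.39885714e-04, -1.43775356e-01, -9.89610293e-01,
         9.56769227e-01],
       [ 0.00000000e+00,  0.00000000e+00,  0.00000000e+00,
         1.00000000e+00]])} 0.99572265625
side {'vertical_fov': 45.37252990433418, 'cx': 320.1369721187528, 'cy': 200.78411550926134, 'cam_to_world': array([[-0.90751189, -0.26281615,  0.32764285,  0.22392045],
       [-0.41997662,  0.57978281, -0.69819162,  0.60491927],
       [-0.00646566, -0.77121953, -0.63653643,  0.65521804],
       [ 0.        ,  0.        ,  0.        ,  1.        ]])} 0.9958671875
{'clock': 0.1, 'joint_pos': array([-5.51692740e+01,  2.05881770e+01,  6.38328944e-01, -1.71864055e-02,
       -7.01369676e+01, -1.65078963e+01]), 'qvel': array([-0.05936668, -0.12665482,  0.07861868,  0.06759019, -0.06220999,
       -0.04925287]), 'tau': array([-1.89163648e-04, -5.84160554e+01,  2.93754494e+01,  7.01556221e+00,
        1.01985218e-02, -5.14807482e-05]), 'tool_pos': array([ 0.21204263, -0.64036917,  0.23370329]), 'orientation': array([ 1.79912172e+02, -9.17952079e-03, -1.61683015e+02]), 'force': array([-0.02911835, -0.17855565, -0.4295086 ]), 'moment': array([ 0.06146921, -0.0146312 ,  0.0031477 ]), 'gripper_force': 0.0, 'opening': 0.08758883838904162}
```

View pics/top0.png

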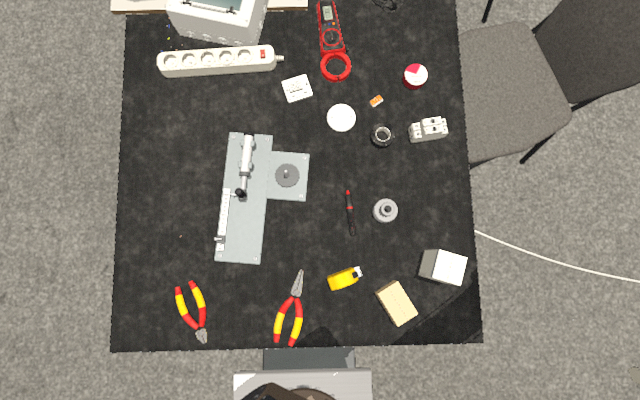

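View pics/side0.png

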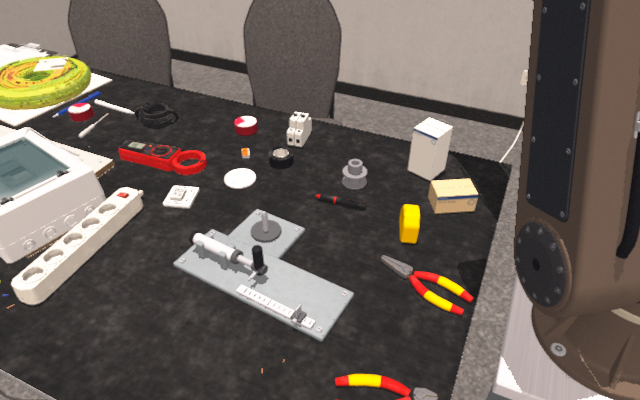

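The top view shows the spool at about (385,210), the turntable at (287,175), the handle at (240,193), and the mark near (220,239). The side view confirms all of these, with the spool at (354,172), the spindle at (265,225), the handle at (258,258), and the mark at (299,314).

```bash
python3 - <<'E'
from h import *
S={n:np.load(n+"0.npz") for n in("top","side")}; M={n:vision.camera_model(n) for n in S}
C={n:cloud(S[n]["d"],M[n]) for n in S}
m=M["top"]; p=S["top"]["p"]; P=C["top"]
print("table z",np.nanmedian(P[250:270,150:200,2]),np.nanmedian(C["side"][300:340,60:120,2]))
# spool by height from both clouds
g=onplane(m,385,210,.05); print("spool guess",g)
for n in C:
    Q=C[n].reshape(-1,3); Q=Q[(np.hypot(Q[:,0]-g[0],Q[:,1]-g[1])<.06)&(Q[:,2]>.01)]
    for lo,hi in((.022,.036),(.048,.06)):
        q=Q[(Q[:,2]>lo)&(Q[:,2]<hi)]
        if len(q)>5:
            (c,r)=cv2.minEnclosingCircle(q[:,:2].astype(np.float32)); print(n,lo,len(q),np.round(c,4),round(r,4),np.median(q[:,2]))
# base plate: mask
hsv=cv2.cvtColor(p,cv2.COLOR_RGB2HSV); k=((hsv[...,2]>90)).astype(np.uint8)
k=cv2.morphologyEx(k,cv2.MORPH_CLOSE,np.ones((9,9),np.uint8))
nl,lab=cv2.connectedComponents(k); c=lab[220,250]; mm=(lab==c).astype(np.uint8)
cs,_=cv2.findContours(mm,cv2.RETR_EXTERNAL,cv2.CHAIN_APPROX_NONE); ct=max(cs,key=cv2.contourArea)
ap=cv2.approxPolyDP(ct,4,True)[:,0]; print(cv2.contourArea(ct))
for a in ap: print(a,np.round(onplane(m,*map(float,a),.01)[:2],4))
# turntable dark disc
roi=hsv[155:200,265:312,2]; t=((roi<100)).astype(np.uint8); cs,_=cv2.findContours(t,cv2.RETR_EXTERNAL,cv2.CHAIN_APPROX_NONE)
for c in cs:
    if cv2.contourArea(c)>100:
        e=cv2.fitEllipse(c); print("disc",e,onplane(m,e[0][0]+265,e[0][1]+155,.016))
# handle: high points near
g=onplane(m,240,190,.084); print("handle guess",g)
for n in C:
    Q=C[n].reshape(-1,3); Q=Q[(np.hypot(Q[:,0]-g[0],Q[:,1]-g[1])<.06)&(Q[:,2]>.06)]
    if len(Q): print(n,"handle",len(Q),Q.mean(0).round(4),Q.min(0).round(4),Q.max(0).round(4))
cv2.imwrite("pics/crop.png",cv2.resize(p[120:275,195:325,::-1],None,fx=3.8,fy=3.8,interpolation=cv2.INTER_CUBIC))
E
```

```text
table z -0.0002740662157848517 0.0016618549466667076
spool guess [ 0.51620782 -0.20139432  0.05      ]
top 0.022 271 [ 0.5203 -0.2075] 0.028 0.03126022458477984
top 0.048 112 [ 0.5198 -0.2067] 0.0157 0.05322985152367821
side 0.022 182 [ 0.5191 -0.2031] 0.0293 0.03288411735189117
side 0.048 117 [ 0.5186 -0.2047] 0.0161 0.053636020404931095
8166.0
[265 116] [0.7653 0.0803]
[258 116] [0.7658 0.0979]
[253 128] [0.7349 0.1105]
[229 132] [0.726  0.1703]
[226 146] [0.6902 0.1775]
[218 150] [0.6805 0.1972]
[226 151] [0.6774 0.1774]
[217 236] [0.4681 0.1973]
[214 245] [0.4468 0.2042]
[206 247] [0.4426 0.2232]
[206 257] [0.4189 0.2229]
[226 261] [0.4083 0.1752]
[232 276] [0.3729 0.1608]
[239 263] [0.4029 0.1443]
[260 263] [0.4016 0.0945]
[266 200] [0.5524 0.0792]
[305 201] [ 0.5476 -0.0154]
[309 148] [ 0.68   -0.0281]
[297 153] [0.668  0.0018]
[273 145] [0.6898 0.061 ]
[272 135] [0.7156 0.0632]
[262 133] [0.7214 0.0881]
[262 124] [0.7447 0.088 ]
[270 122] [0.7494 0.0679]
disc ((43.71755599975586, 38.860443115234375), (4.2951340675354, 68.91659545898438), 2.55720591545105) [ 0.5639884  -0.02492592  0.016     ]
handle guess [0.56563802 0.12829932 0.084     ]
top handle 61 [0.5634 0.1309 0.0797] [0.5562 0.1237 0.0627] [0.5738 0.14   0.0873]
side handle 159 [0.5605 0.138  0.0763] [0.5534 0.1257 0.0602] [0.5704 0.1439 0.0865]
```

View pics/crop.png

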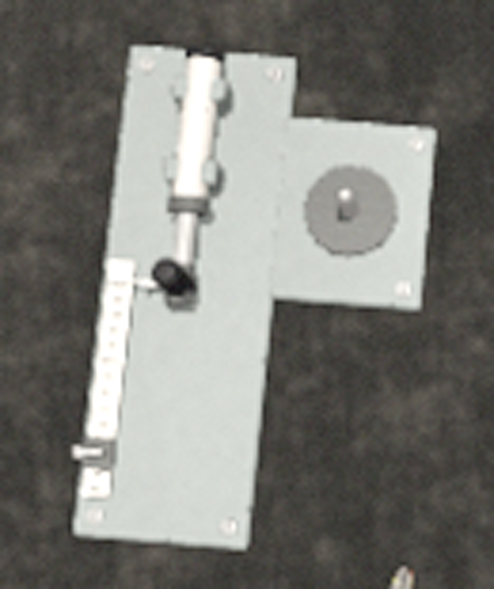

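The crop shows the base corners (131,46), (296,58), (247,549), (74,534), wing corners (436,128) and (420,309), disc centre (351,211), spindle top (346,192), and blade (88,453).

```bash
python3 - <<'E'
from h import *
m=vision.camera_model("top")
f=lambda u,v,z: onplane(m,(u+.5)/3.8-.5+195,(v+.5)/3.8-.5+120,z)
px=[(131,46),(296,58),(289,117),(436,128),(420,309),(272,299),(247,549),(74,534)]
W=np.array([f(*a,.01)[:2] for a in px])
L=np.array([(.16,.055),(.16,-.055),(.12,-.055),(.12,-.15),(0,-.15),(0,-.055),(-.16,-.055),(-.16,.055)])
a,b=L-L.mean(0),W-W.mean(0)
yaw=np.arctan2((a[:,0]*b[:,1]-a[:,1]*b[:,0]).sum(),(a*b).sum()); c,s=np.cos(yaw),np.sin(yaw); Rz=np.array([[c,-s],[s,c]])
t=W.mean(0)-Rz@L.mean(0); print("yaw",np.degrees(yaw),"t",t,"res mm",np.round((W-(L@Rz.T+t))*1e3,1).tolist())
F=lambda x,y:Rz@[x,y]+t
print("seat",F(.06,-.1),"disc",f(351,211,.016),"spindletop",f(346,192,.062),"handle",F(0,0))
bw=f(88,453,.042)[:2]; print("blade in winder",Rz.T@(bw-t))
E
```

```text
yaw -6.000590957078425 t [0.56294791 0.13308861] res mm [[-1.2, -1.0], [-0.5, 0.3], [-0.4, 1.0], [-0.2, -0.1], [0.5, 0.3], [-0.6, 0.3], [1.0, 0.3], [1.4, -1.0]]
seat [0.61216529 0.02736421] disc [0.61144472 0.02694656 0.016     ] spindletop [0.61361031 0.02661831 0.062     ] handle [0.56294791 0.13308861]
blade in winder [-0.1084308   0.04320422]
```

Call:
move_arm(moves=[8.76,0,0,0,0,0,-0.1434,8.76,0,0,0,0,0,-0.1434,8.76,0,0,0,0,0,-0.1434,8.76,0,0,0,0,0,-0.1434,8.76,0,0,0,0,0,-0.1434,8.76,0,0,0,0,0,-0.1434,8.76,0,0,0,0,0,-0.1434,8.76,0,0,0,0,0,-0.1434])

```text
clock: 0.9
tool_pos: [0.2121, -0.6405, 0.234]
orientation: [180.0, 0.0, -95.6]
force: [0.2, -0.5, -0.2]
opening: 0.0873
gripper_force: 0.0
```

```bash
cat >> h.py <<'E'
def togo(target,yaw=-96):
    o=ctrl.get_obs(); r=R.from_euler("xyz",o["orientation"],degrees=True)
    d=r.inv().apply(np.array(target)-o["tool_pos"])*100
    t=(r.inv()*R.from_euler("xyz",[180,0,yaw],degrees=True)).as_rotvec()
    print("t",o["clock"],"pos",o["tool_pos"].round(4),"rpy",o["orientation"].round(2),"F",o["force"].round(1),"open",round(o["opening"],4),"\n togo cm",d.round(2),"rot",t.round(4))
E
python3 -c "
from h import *
togo([.5195,-.2057,.2])"
```

```text
t 0.9 pos [ 0.2121 -0.6405  0.234 ] rpy [ 1.7997e+02  5.0000e-02 -9.5610e+01] F [ 0.2 -0.5 -0.2] open 0.0873 
 togo cm [-46.27 -26.34   3.43] rot [0.0005 0.0009 0.0068]
```

Call:
move_arm(moves=[8.76,-2,-1.2,0,0,0,0,8.76,-4,-2.3,0,0,0,0,8.76,-4,-2.3,0,0,0,0,8.76,-4,-2.3,0,0,0,0,8.76,-4,-2.3,0,0,0,0,8.76,-4,-2.3,0,0,0,0,8.76,-4,-2.3,0,0,0,0,8.76,-4,-2.3,0,0,0,0])

```text
clock: 1.7
tool_pos: [0.4159, -0.3585, 0.2344]
orientation: [180.0, 0.0, -96.0]
force: [1.2, -0.9, 1.0]
opening: 0.0873
gripper_force: 0.0
```

Call:
move_arm(moves=[8.76,-4,-2.3,0,0,0,0,8.76,-4,-2.3,1,0,0,0,8.76,-4,-2.3,1,0,0,0,8.76,-2.8,-0.9,1,0,0,0,8.76,-1.5,0,0.4,0,0,0,8.76,0,0,0,0,0,0,8.76,0,0,0,0,0,0,8.76,0,0,0,0,0,0])

```text
clock: 2.5
tool_pos: [0.5095, -0.2071, 0.201]
orientation: [-180.0, -0.0, -96.0]
force: [0.2, -0.3, -0.6]
opening: 0.0876
gripper_force: 0.0
```

```bash
python3 - <<'E'
from h import *
togo([.5195,-.2057,.2])
p,d,m=snap("wrist"); save("w1",p); P=cloud(d,m); print((d>0).mean())
print("spool px",proj(m,np.array([.5195,-.2057,.054])))
Q=P.reshape(-1,3)
for lo,hi in((.025,.036),(.048,.06)):
    q=Q[(np.hypot(Q[:,0]-.5195,Q[:,1]+.2057)<.05)&(Q[:,2]>lo)&(Q[:,2]<hi)]
    if len(q)>5: c,r=cv2.minEnclosingCircle(q[:,:2].astype(np.float32)); print(len(q),c,r,np.median(q[:,2]))
E
```

```text
t 2.5 pos [ 0.5095 -0.2071  0.201 ] rpy [-1.7997e+02 -1.0000e-02 -9.6000e+01] F [ 0.2 -0.3 -0.6] open 0.0876 
 togo cm [-0.25 -0.98  0.1 ] rot [-0.0006 -0.0001  0.    ]
0.986671875
spool px (np.float64(305.1196700354155), np.float64(192.27328972230993))
1350 (0.5183361768722534, -0.20685778558254242) 0.02799532748758793 0.03361889396853304
632 (0.5183992385864258, -0.2066977620124817) 0.016109898686408997 0.055431313593818116
```

View pics/w1.png

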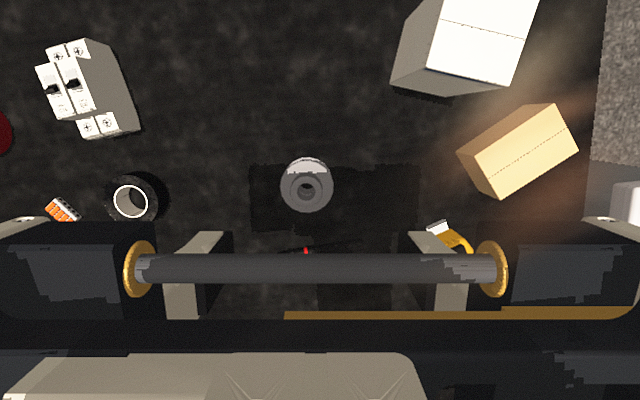

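The wrist view shows the spool upright at (306,186), with nothing at neck height close to the jaws. I'm lowering onto the neck.

Call:
move_arm(moves=[8.76,-0.12,-0.45,1.5,0,0,0,8.76,0,-0.43,3,0,0,0,8.76,0,0,3.5,0,0,0,8.76,0,0,3.5,0,0,0,8.76,0,0,2.5,0,0,0,8.76,0,0,1.3,0,0,0,8.76,0,0,0.5,0,0,0,8.76,0,0,0,0,0,0])

```text
clock: 3.35
tool_pos: [0.5188, -0.2065, 0.0428]
orientation: [-180.0, -0.0, -96.0]
force: [-0.7, -0.3, -0.0]
opening: 0.0878
gripper_force: 0.0
```

Call:
move_arm(moves=[5,0,0,0,0,0,0,3.6,0,0,0,0,0,0,3,0,0,0,0,0,0,2.5,0,0,0,0,0,0,2.5,0,0,0,0,0,0,2.5,0,0,0,0,0,0,2.5,0,0,0,0,0,0,2.5,0,0,0,0,0,0])

```text
clock: 4.15
tool_pos: [0.5187, -0.2059, 0.0425]
orientation: [-180.0, 0.0, -95.9]
force: [-0.6, -0.4, -0.1]
opening: 0.0308
gripper_force: 30.0
```

Call:
move_arm(moves=[2.5,0,0,-1,0,0,0,2.5,0,0,-3,0,0,0,2.5,0,0,-3.5,0,0,0,2.5,-1.5,-0.4,-2.5,0,0,0,2.5,-3,-0.8,0,0,0,0,2.5,-3.4,-1,0,0,0,0,2.5,-3.4,-1,0,0,0,0,2.5,-3.4,-1,0,0,0,0])

```text
clock: 4.95
tool_pos: [0.5759, -0.0629, 0.1434]
orientation: [-180.0, 0.0, -96.0]
force: [0.9, -0.2, -0.0]
opening: 0.0309
gripper_force: 30.0
```

Call:
move_arm(moves=[2.5,-3.4,-1,0,0,0,0,2.5,-3,-0.9,0,0,0,0,2.5,-2,-0.6,0,0,0,0,2.5,-1,-0.1,0,0,0,0,2.5,0,0,0,0,0,0,2.5,0,0,0,0,0,0])

```text
clock: 5.55
tool_pos: [0.6107, 0.0261, 0.1426]
orientation: [180.0, -0.0, -96.0]
force: [-0.6, 0.5, -1.4]
opening: 0.0307
gripper_force: 30.0
```

```bash
python3 - <<'E'
from h import *
togo([.612,.027,.059])
o=ctrl.get_obs()["tool_pos"]
for n in("wrist","side","top"):
    p,d,m=snap(n); P=cloud(d,m); save(n+"2",p); np.savez(n+"2",p=p,d=d)
    Q=P.reshape(-1,3); Q=Q[(np.hypot(*(Q[:,:2]-o[:2]).T)<.05)]
    b=o[2]-.043
    for lo,hi in((b+.026,b+.034),(b+.05,b+.057),(.052,.066)):
        q=Q[(Q[:,2]>lo)&(Q[:,2]<hi)]
        if len(q)>5: c,r=cv2.minEnclosingCircle(q[:,:2].astype(np.float32)); print(n,round(lo,3),len(q),np.round(c,4),round(r,4),np.median(q[:,2]).round(4))
    print(n,"tcp px",proj(m,o),"seat px",proj(m,np.array([.612,.027,.062])))
w=cv2.imread("pics/wrist2.png"); s=cv2.imread("pics/side2.png")
cv2.imwrite("pics/c2.png",np.vstack([w[100:380,120:520],cv2.resize(s[130:270,180:380],(400,280))]))
E
```

```text
t 5.55 pos [0.6107 0.0261 0.1426] rpy [ 1.7997e+02 -1.0000e-02 -9.5960e+01] F [-0.6  0.5 -1.4] open 0.0307 
 togo cm [-0.1  -0.12  8.36] rot [ 0.0006 -0.0002  0.0008]
wrist 0.126 1054 [0.6101 0.0254] 0.0282 0.1331
wrist 0.15 1682 [0.6092 0.0143] 0.0309 0.1552
wrist tcp px (np.float64(314.86408650708375), np.float64(252.65483925686397)) seat px (np.float64(313.4698895710165), np.float64(210.37278268418893))
side 0.126 123 [0.6095 0.0298] 0.0276 0.1325
side 0.15 191 [0.6104 0.026 ] 0.0328 0.1539
side 0.052 34 [0.6108 0.0299] 0.0051 0.0583
side tcp px (np.float64(261.73086044771156), np.float64(177.40810250006885)) seat px (np.float64(264.4901297278701), np.float64(211.55126400225782))
top tcp px (np.float64(283.05092059662826), np.float64(163.16087307216083)) seat px (np.float64(285.52936116690023), np.float64(170.84070376562414))
```

View pics/c2.png

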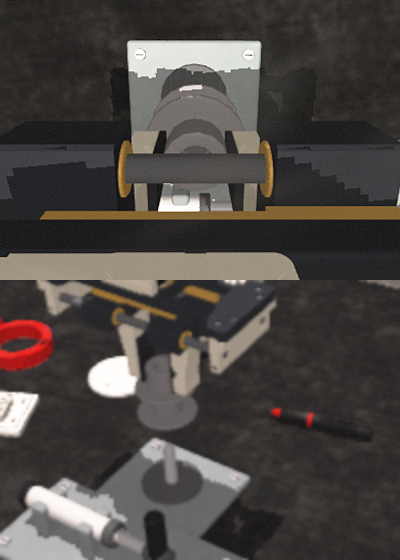

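The spool hangs level above the spindle. In the wrist view the wing's far corners are at about (247,140) and (380,140). I'll check the seat from these.

```bash
python3 - <<'E'
from h import *
m=vision.camera_model("wrist"); p=np.load("wrist2.npz")["p"]
g=cv2.cvtColor(p,cv2.COLOR_RGB2GRAY)
a=[]
for r in(148,155,162):
    row=np.where(g[r,200:430]>110)[0]+200; a.append((row.min(),row.max())); print(r,a[-1])
top=[np.where(g[120:200,c]>110)[0].min()+120 for c in(270,310,350)]; print(top)
yaw=np.radians(-6); X=np.array([np.cos(yaw),np.sin(yaw)]); Y=np.array([-X[1],X[0]])
l=[onplane(m,x[0]-.5,r,.01)[:2]@X for x,r in zip(a,(148,155,162))]; h=[onplane(m,x[1]+.5,r,.01)[:2]@X for x,r in zip(a,(148,155,162))]
y=[onplane(m,c,t-.5,.01)[:2]@Y for c,t in zip((270,310,350),top)]
print(np.round(l,4),np.round(h,4),np.round(y,4))
sx=(np.mean(l)+np.mean(h))/2; sy=np.mean(y)+.05
print("seat",sx*X+sy*Y,"width",np.mean(l)-np.mean(h))
E
```

```text
148 (np.int64(247), np.int64(380))
155 (np.int64(247), np.int64(380))
162 (np.int64(248), np.int64(379))
[np.int64(140), np.int64(140), np.int64(140)]
[0.666  0.6663 0.6658] [0.5466 0.5463 0.5469] [0.0405 0.0405 0.0405]
seat [0.61245082 0.02663715] width 0.11944445127900127
```

Call:
move_arm(moves=[2.5,-0.15,-0.19,0,0,0,0,2.5,0,0,1,0,0,0,2.5,0,0,1.5,0,0,0,2.5,0,0,0.8,0,0,0,2.5,0,0,0.6,0,0,0,2.5,0,0,0.5,0,0,0,2.5,0,0,0.3,0,0,0,2.5,0,0,0,0,0,0])

```text
clock: 6.5
tool_pos: [0.6132, 0.0279, 0.0953]
orientation: [180.0, -0.0, -95.9]
force: [0.7, -0.2, -1.6]
opening: 0.0307
gripper_force: 30.0
```

Call:
move_arm(moves=[2.5,0,0,0.5,0,0,0,2.5,0,0,0.7,0,0,0,2.5,0,0,0.7,0,0,0,2.5,0,0,0.6,0,0,0,2.5,0,0,0.4,0,0,0,2.5,0,0,0.2,0,0,0,2.5,0,0,0,0,0,0])

```text
clock: 7.2
tool_pos: [0.6132, 0.0279, 0.0642]
orientation: [180.0, -0.0, -95.9]
force: [0.4, -0.1, -0.5]
opening: 0.0305
gripper_force: 30.0
```

Call:
move_arm(moves=[2.5,0,0,0.3,0,0,0,2.5,0,0,0.15,0,0,0,2.5,0,0,0.1,0,0,0,2.5,0,0,0.05,0,0,0,2.5,0,0,0,0,0,0])

```text
clock: 7.7
tool_pos: [0.6134, 0.028, 0.0586]
orientation: [-180.0, 0.0, -95.9]
force: [0.5, -0.3, -0.6]
opening: 0.031
gripper_force: 30.0
```

Nearly seated. I'll open gradually so the spool drops the last bit, then rise.

Call:
move_arm(moves=[3.2,0,0,0.05,0,0,0,3.8,0,0,0,0,0,0,4.5,0,0,0,0,0,0,6,0,0,0,0,0,0,8,0,0,0,0,0,0,8.76,0,0,0,0,0,0,8.76,0,0,0,0,0,0])

```text
clock: 8.4
tool_pos: [0.6134, 0.028, 0.0581]
orientation: [-180.0, 0.0, -95.9]
force: [1.3, -0.8, -0.7]
opening: 0.0718
gripper_force: 0.0
```

Call:
move_arm(moves=[8.76,0,0,-1,0,0,0,8.76,0,0,-2,0,0,0,8.76,0,0,-3,0,0,0,8.76,0,0,-3,0,0,0,8.76,-3,0,-2,0,0,0,8.76,-4,0,0,0,0,0,8.76,-2,2,0,0,0,0,8.76,0,0,0,0,0,0])

```text
clock: 9.2
tool_pos: [0.6017, 0.122, 0.1691]
orientation: [-180.0, 0.1, -95.8]
force: [0.4, 0.1, 0.5]
opening: 0.0876
gripper_force: 0.0
```

```bash
python3 - <<'E'
from h import *
togo([.563,.133,.16])
for n in("wrist","side"):
    p,d,m=snap(n); P=cloud(d,m); save(n+"3",p); np.savez(n+"3",p=p,d=d)
    Q=P.reshape(-1,3); q0=Q[(np.hypot(Q[:,0]-.6125,Q[:,1]-.027)<.036)]
    for lo,hi in((.042,.053),(.062,.08)):
        q=q0[(q0[:,2]>lo)&(q0[:,2]<hi)]
        if len(q)>5: c,r=cv2.minEnclosingCircle(q[:,:2].astype(np.float32)); print(n,lo,len(q),np.round(c,4),round(r,4),np.median(q[:,2]).round(4),np.percentile(q[:,2],95).round(4))
    q=Q[(np.hypot(Q[:,0]-.562,Q[:,1]-.133)<.03)&(Q[:,2]>.06)&(Q[:,2]<.095)]
    if len(q)>5: c,r=cv2.minEnclosingCircle(q[:,:2].astype(np.float32)); print(n,"handle",len(q),c,r,q[:,2].max())
w=cv2.imread("pics/wrist3.png"); s=cv2.imread("pics/side3.png")
cv2.imwrite("pics/c3.png",np.vstack([cv2.resize(w,(480,300)),cv2.resize(s[160:340,160:380],(366,300)) if 0 else cv2.resize(s[180:330,160:400],(480,300))]))
E
```

```text
t 9.2 pos [0.6017 0.122  0.1691] rpy [-1.7997e+02  5.0000e-02 -9.5800e+01] F [0.4 0.1 0.5] open 0.0876 
 togo cm [-0.7   3.96  0.91] rot [-0.0005  0.0009  0.0034]
wrist 0.042 2408 [0.6129 0.0272] 0.028 0.0497 0.0509
wrist 0.062 1173 [0.6128 0.0271] 0.0161 0.0714 0.0728
wrist handle 532 (0.5628548264503479, 0.13300108909606934) 0.009094296023249626 0.08758951708407592
side 0.042 262 [0.612  0.0287] 0.0292 0.0493 0.0513
side 0.062 74 [0.6109 0.0296] 0.0163 0.068 0.0726
side handle 161 (0.5627135634422302, 0.13524705171585083) 0.009247830137610435 0.08763400466577087
```

View pics/c3.png

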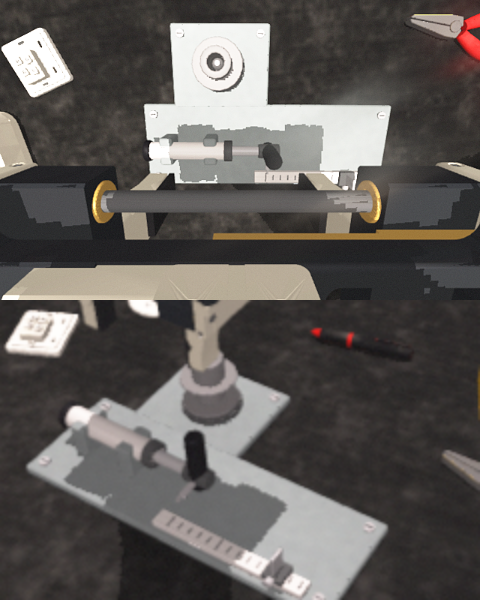

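The top half of the picture (wrist view) shows the spool down on the turntable around the spindle. Its flange height matches a full seat. The handle is at (.563,.133). Next I approach the handle.

Call:
move_arm(moves=[6,-0.3,1.5,0,0,0,0,5,-0.4,2,0,0,0,0,5,0,0.46,1.5,0,0,0.0034,5,0,0,3,0,0,0,5,0,0,3,0,0,0,5,0,0,2,0,0,0,5,0,0,1,0,0,0,5,0,0,0.5,0,0,0])

```text
clock: 10.1
tool_pos: [0.5642, 0.1299, 0.0575]
orientation: [180.0, -0.0, -96.2]
force: [0.2, -0.6, 0.1]
opening: 0.0501
gripper_force: 0.0
```

Call:
move_arm(moves=[3,0,0,0,0,0,0,2,0,0,0,0,0,0,1.5,0,0,0,0,0,0,1.2,0,0,0,0,0,0,1,0,0,0,0,0,0,1,0,0,0,0,0,0])

```text
clock: 10.7
tool_pos: [0.5631, 0.1308, 0.0586]
orientation: [179.9, 0.0, -96.1]
force: [-5.2, 1.8, 6.6]
opening: 0.0174
gripper_force: 30.0
```

```bash
python3 - <<'E'
from h import *
togo([.563,.133,.059])
E
```

```text
t 10.7 pos [0.5631 0.1308 0.0586] rpy [ 1.7993e+02  1.0000e-02 -9.6150e+01] F [-5.2  1.8  6.6] open 0.0174 
 togo cm [-0.21  0.04 -0.04] rot [ 0.0011  0.0001 -0.0026]
```

Call:
move_arm(moves=[1,0,0.5,0,0,0,0,1,0,1,0,0,0,0,1,0,1.5,0,0,0,0,1,0,2,0,0,0,0,1,0,2,0,0,0,0,1,0,1.5,0,0,0,0,1,0,0.8,0,0,0,0,1,0,0,0,0,0,0])

```text
clock: 11.5
tool_pos: [0.472, 0.1407, 0.0587]
orientation: [-179.9, 0.1, -96.1]
force: [8.0, -3.4, -3.7]
opening: 0.0168
gripper_force: 30.0
```

```bash
python3 - <<'E'
from h import *
togo([.563,.133,.059])
yaw=np.radians(-6); X=np.array([np.cos(yaw),np.sin(yaw)]); Y=np.array([-X[1],X[0]]); t=np.array([.5629,.1330])
o=ctrl.get_obs()["tool_pos"]; print("tcp winder",(o[:2]-t)@X,(o[:2]-t)@Y)
for n in("wrist","side","top"):
    p,d,m=snap(n); save(n+"4",p); np.savez(n+"4",p=p,d=d)
    for h,w in((-.09,"tip"),(-.108,"bl")):
        xy=t+X*h+Y*(.031 if w=="tip" else .042); print(n,w,proj(m,np.array([*xy,.032 if w=="tip" else .042])))
s=cv2.imread("pics/side4.png"); tp=cv2.imread("pics/top4.png"); w=cv2.imread("pics/wrist4.png")
cv2.imwrite("pics/c4.png",np.vstack([cv2.resize(s[250:350,220:353],(665,500) if 0 else (532,400),interpolation=cv2.INTER_CUBIC),cv2.resize(w[200:],(532,166))]))
E
```

```text
t 11.5 pos [0.472  0.1407 0.0587] rpy [-1.7986e+02  6.0000e-02 -9.6080e+01] F [ 8.  -3.4 -3.7] open 0.0168 
 togo cm [-0.19 -9.13 -0.01] rot [-0.0025  0.0011 -0.0014]
tcp winder -0.0912361668805253 -0.001800283130166322
wrist tip (np.float64(313.10772967102645), np.float64(283.42075494519486))
wrist bl (np.float64(342.7920580264662), np.float64(308.26119503128075))
side tip (np.float64(293.17039365710576), np.float64(301.2259572924134))
side bl (np.float64(298.5712360261184), np.float64(306.5710987651396))
top tip (np.float64(224.9591714573126), np.float64(231.61185438035395))
top bl (np.float64(218.36676526657186), np.float64(238.71752322264553))
```

View pics/c4.png

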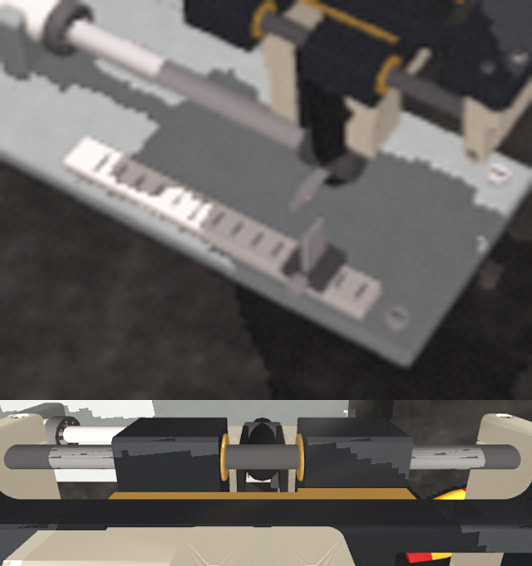

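The top half (side view) shows the pointer tip at about (293.5,301.7), just short of the blade at about (298,306). I'll enlarge the blade and the tip.

```bash
python3 - <<'E'
from h import *
s=cv2.imread("pics/side4.png"); s0=cv2.imread("pics/side0.png"); w=cv2.imread("pics/wrist3.png")
def z(i,u,v,n=20,k=390): return cv2.resize(i[v:v+n*1,u:u+n],(k,k),interpolation=cv2.INTER_CUBIC)
a=np.hstack([z(s,280,285,30),z(s0,280,295,30)])
b=np.hstack([cv2.resize(w[215:255,420:500],(390,195),interpolation=cv2.INTER_CUBIC),cv2.resize(cv2.imread("pics/top0.png")[225:245,205:245],(390,195),interpolation=cv2.INTER_CUBIC)])
cv2.imwrite("pics/c5.png",np.vstack([a,b]))
E
```

```text
(no output)
```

View pics/c5.png

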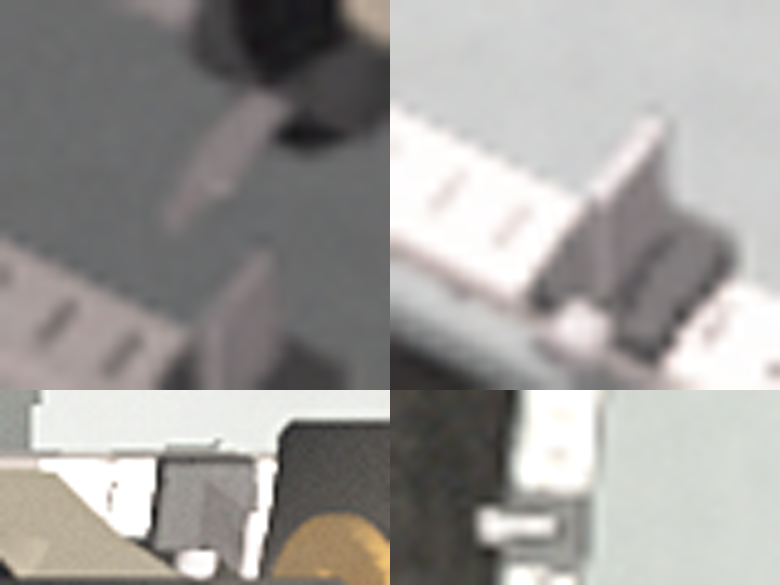

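In the magnified side views the blade's top edge runs from (300.0,303.7) to (295.5,309.9) in the first picture, and the pointer tip is at (292.6,301.6) now. In the top picture the blade strip is centred on row 238.1.

```bash
python3 - <<'E'
from h import *
yaw=np.radians(-6); X=np.array([np.cos(yaw),np.sin(yaw)]); Y=np.array([-X[1],X[0]])
def L(n,u,v,z,t=(.5629,.1330)):
    q=onplane(vision.camera_model(n),u,v,z)[:2]-np.array(t); return np.round([q@X*1e3,q@Y*1e3],1)
print("blade in",L("side",299.9,303.6,.042),"out",L("side",295.5,309.9,.042))
print("tip",L("side",292.6,301.6,.032),"expected -91.2,31")
print("top blade",L("top",221.4,238.1,.042,(.56295,.13309)),L("top",216,238.1,.042,(.56295,.13309)))
# top: pointer & handle at home in crop
print("top ptr home",L("top",(150.5)/3.8-.5+195,(284.5)/3.8-.5+120,.032,(.56295,.13309)))
E
```

```text
blade in [-106.6   36. ] out [-107.4   49.9]
tip [-89.6  32.1] expected -91.2,31
top blade [-106.1   35.1] [-107.1   47.5]
top ptr home [-0.4 19.2]
```

Call:
move_arm(moves=[1,0,0.5,0,0,0,0,1,0,0.6,0,0,0,0,1,0,0.4,0,0,0,0,1,0,0,0,0,0,0,1,0,0,0,0,0,0])

```text
clock: 12.15
tool_pos: [0.458, 0.1422, 0.0587]
orientation: [-179.8, 0.0, -96.1]
force: [8.6, -5.6, -3.1]
opening: 0.0169
gripper_force: 30.0
```

```bash
python3 - <<'E'
from h import *
togo([.563,.133,.059])
yaw=np.radians(-6); X=np.array([np.cos(yaw),np.sin(yaw)]); Y=np.array([-X[1],X[0]]); t=np.array([.5629,.1330])
o=ctrl.get_obs()["tool_pos"]; print("tcp winder",(o[:2]-t)@X*1e3)
acc=[]
for k in range(4):
    p,d,m=snap("side"); acc.append(p.astype(float))
s=np.mean(acc,0).astype(np.uint8); save("side6",s); s=s[:,:,::-1]
tp,_,_=snap("top"); save("top6",tp)
w=s[288:318,275:315]; w=cv2.normalize(w,None,0,255,cv2.NORM_MINMAX)
cv2.imwrite("pics/c6.png",cv2.resize(w,(800,600),interpolation=cv2.INTER_CUBIC))
E
```

```text
t 12.15 pos [0.458  0.1422 0.0587] rpy [-1.7984e+02  5.0000e-02 -9.6100e+01] F [ 8.6 -5.6 -3.1] open 0.0169 
 togo cm [-2.000e-01 -1.054e+01 -1.000e-02] rot [-0.0027  0.0008 -0.0017]
tcp winder -105.29195243892148
```

View pics/c6.png

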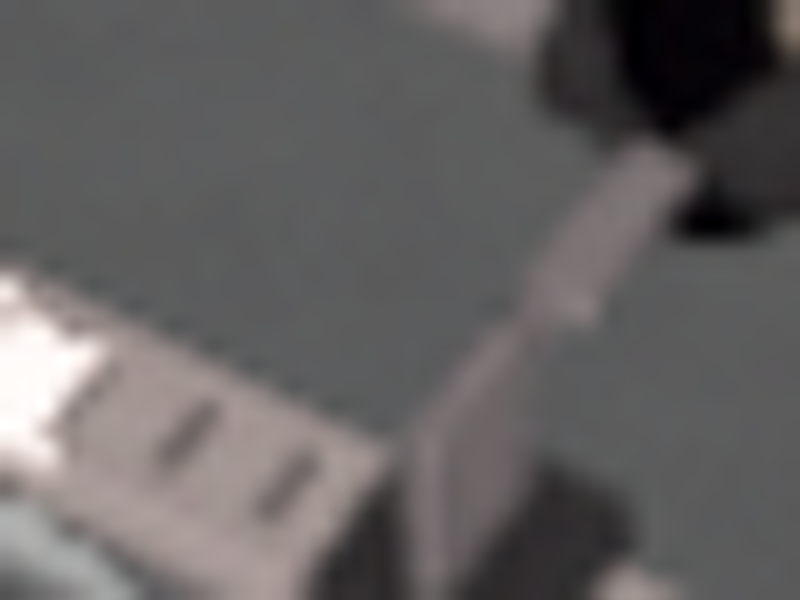

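The view shows the pointer running down to the blade's inner upper edge. The pointer's shoulder is at (304.6,303.9), the blade's inner top corner is at about (300.3,303.8), and the tip is just behind the blade.

```bash
python3 - <<'E'
from h import *
yaw=np.radians(-6); X=np.array([np.cos(yaw),np.sin(yaw)]); Y=np.array([-X[1],X[0]]); t=np.array([.5629,.1330])
m=vision.camera_model("side")
def L(u,v,z):
    q=onplane(m,u,v,z)[:2]-t; return np.round([q@X*1e3,q@Y*1e3],1)
print("shoulder before",L(297.2,299.1,.032),"after",L(304.1,303.4,.032))
print("root right before",L(280+285/13-.5,285+100/13-.5,.032),"after",L(275+695/20-.5,288+172/20-.5,.032))
print("root left before",L(280+248/13-.5,285+95/13-.5,.032),"after",L(275+640/20-.5,288+150/20-.5,.032))
print("tip before",L(292.6,301.6,.032),"inferred after",L(299.5,305.9,.032))
print("blade now in",L(275+515/20-.5,288+325/20-.5,.042),"out",L(275+415/20-.5,288+450/20-.5,.042))
P=lambda x,y,z:np.round((np.array(proj(m,np.array([*(t+X*x*1e-3+Y*y*1e-3),z*1e-3])))+.5-[275,288])*20)
for x in(-104,-105.5,-107): print("tip px in crop",x,P(x,31,32),"blade corner",P(x,35,42),"out",P(x,49,42))
E
```

```text
shoulder before [-93.3  24. ] after [-107.7   25.7]
root right before [-91.5   8.3] after [-107.     8.7]
root left before [-87.  10.] after [-101.9    9. ]
tip before [-89.6  32.1] inferred after [-104.    33.7]
blade now in [-107.3   35.9] out [-107.1   50.3]
tip px in crop -104 [518. 345.] blade corner [487. 300.] out [391. 422.]
tip px in crop -105.5 [533. 352.] blade corner [503. 308.] out [407. 430.]
tip px in crop -107 [549. 360.] blade corner [518. 315.] out [423. 438.]
```

Call:
move_arm(moves=[1,0,0.12,0,0,0,0,1,0,0.1,0,0,0,0,1,0,0,0,0,0,0,1,0,0,0,0,0,0])

```text
clock: 12.8
tool_pos: [0.456, 0.1425, 0.0587]
orientation: [-179.8, 0.0, -96.1]
force: [8.8, -5.4, -2.9]
opening: 0.0173
gripper_force: 30.0
```

```bash
python3 - <<'E'
from h import *
yaw=np.radians(-6); X=np.array([np.cos(yaw),np.sin(yaw)]); Y=np.array([-X[1],X[0]]); t=np.array([.5629,.1330])
o=ctrl.get_obs(); print("tcp winder",(o["tool_pos"][:2]-t)@X*1e3,o["qvel"].round(2))
acc=[]
for k in range(8):
    p,d,m=snap("side"); acc.append(p.astype(float))
s=np.mean(acc,0); save("side7",s.astype(np.uint8))
P=lambda x,y,z:proj(m,np.array([*(t+X*x*1e-3+Y*y*1e-3),z*1e-3]))
g=cv2.cvtColor(s.astype(np.uint8),cv2.COLOR_RGB2GRAY).astype(np.float32)
# brightness profiles across x, averaged along y, for pointer (z=33) and blade top (z=42)
xs=np.arange(-120,-95,1.0)
def prof(g,ys,z):
    u=np.array([[P(x,y,z) for x in xs] for y in ys],np.float32); return cv2.remap(g,u[...,0],u[...,1],cv2.INTER_LINEAR).mean(0)
g0=cv2.cvtColor(cv2.imread("pics/side0.png"),cv2.COLOR_BGR2GRAY).astype(np.float32)
print(xs.astype(int).tolist())
print("ptr",prof(g,np.arange(12,24),33).round().astype(int).tolist())
print("bl",prof(g,np.arange(37,48),42).round().astype(int).tolist())
print("bl0",prof(g0,np.arange(37,48),42).round().astype(int).tolist())
c=s[288:318,275:315,::-1]; c=cv2.normalize(c,None,0,255,cv2.NORM_MINMAX).astype(np.uint8)
cv2.imwrite("pics/c7.png",cv2.resize(c,(800,600),interpolation=cv2.INTER_CUBIC))
E
```

```text
tcp winder -107.31047851806842 [-0.05 -0.04  0.04  0.1   0.04 -0.02]
[-120, -119, -118, -117, -116, -115, -114, -113, -112, -111, -110, -109, -108, -107, -106, -105, -104, -103, -102, -101, -100, -99, -98, -97, -96]
ptr [106, 105, 101, 96, 90, 85, 82, 80, 83, 91, 104, 119, 127, 130, 129, 127, 122, 114, 108, 106, 106, 107, 107, 107, 107]
bl [100, 100, 100, 101, 103, 105, 108, 111, 115, 117, 118, 121, 124, 124, 118, 111, 107, 106, 106, 106, 106, 106, 106, 106, 106]
bl0 [195, 195, 195, 195, 194, 191, 185, 178, 169, 160, 155, 174, 209, 227, 224, 214, 208, 207, 207, 206, 207, 207, 207, 207, 208]
```

View pics/c7.png

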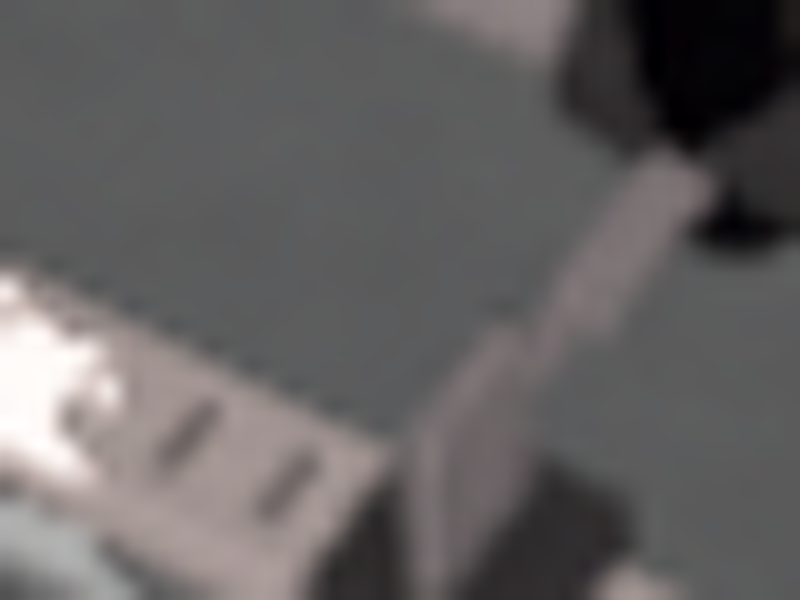

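The pointer and blade now line up within about 0.5 mm: the tip points straight into the blade's inner edge at about (300,305). One small final nudge, then I settle.

Call:
move_arm(moves=[1,0,0.03,0,0,0,0,1,0,0,0,0,0,0,1,0,0,0,0,0,0,1,0,0,0,0,0,0,1,0,0,0,0,0,0])

```text
clock: 13.7
tool_pos: [0.4558, 0.1425, 0.0587]
orientation: [-179.8, 0.0, -96.1]
force: [8.8, -4.9, -2.4]
opening: 0.0174
gripper_force: 30.0
```

```bash
python3 - <<'E'
from h import *
yaw=np.radians(-6); X=np.array([np.cos(yaw),np.sin(yaw)]); o=ctrl.get_obs()
print((o["tool_pos"][:2]-[.5629,.1330])@X*1e3,o["force"],o["gripper_force"],o["opening"],o["clock"])
p,d,m=snap("side"); Q=cloud(d,m).reshape(-1,3); q=Q[(np.hypot(Q[:,0]-.6125,Q[:,1]-.027)<.036)&(Q[:,2]>.062)&(Q[:,2]<.08)]
print("spool top",len(q),np.percentile(q[:,2],90) if len(q) else None)
print(ctrl.close_job())
E
```

```text
-107.55182631686813 [ 8.80824852 -4.89644239 -2.38740719] 29.998347067739815 0.017393277913641314 13.7
spool top 101 0.07229878954958213
the job is handed in; nothing more can be done
None
```

The job is handed in at 13.7 s: the spool sits fully down on the turntable, released, and the gripper is holding the rod still with its pointer level with the length mark's blade, to within about 1 mm by my measurements.

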